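Refit the timer knob of a resin curing lamp

ROBOT

A 7-joint arm with a two-finger parallel gripper is mounted at the origin on a cart in front of the work surface, level with it; the furniture and walls round the work are solid. World frame = base frame: x ahead of the robot, y to its left, z up, the work surface at z = 0. Lengths are in mm, angles in rad, forces in N, time in s.
With the tool pointing down it reaches from about 400 to 875 mm from the base axis. Payload 4.4 kg.
Tool frame: the origin (TCP) lies between the finger pads; the fingertips stand ctrl.tip_reach ahead of it and the grasp point (between the pads) lies 8 mm behind it (ctrl.tip_reach is the distance from the TCP to the fingertips, in mm); z points along the fingers, y is the direction in which the jaws open and shut (so a half turn about z gives the same grasp; the last joint's range is limited). The gripper opens to 85 mm and grips with 20 to 120 N. Pads are 22 mm wide; open, the fingers measure 114 mm over their backs; the gripper's body (76 mm by 85 mm) begins 54 mm behind the grasp point. The pads swing forward as they close: fully open they stand 13 mm farther back than shut.
Start: joints at [1.099, 0.628, 0.038, 1.517, -0.027, 0.996, -0.02], TCP at [256.618, -597.214, 242.313] pointing down, gripper open.
Joint ranges: [-3.06, 3.06], [-0.37, 2.12], [-1.25, 1.32], [0.18, 2.47], [-1.1, 4.24], [0.23, 1.98], [-2.94, 2.94]. Speed limits (rad/s): [2.57, 2.57, 3.14, 3.14, 3.14, 3.14, 3.14].

INTERFACE

Orientations are given as [roll, pitch, yaw] about the fixed x, y, z axes, in that order (R = Rz(yaw) Ry(pitch) Rx(roll)).
In Python, from cell import status, viewer, order, ctrl gives the robot as it stands.
- The arm moves only by the tool play_rows, never from a script. Its argument "series" is a list of rows, each a list of 5 numbers: the shift along the tool's x, y, z in cm, then the turn about the tool's z in degrees, then the closure, from 0 (fully open) to 1 (shut). In form: [[x, y, z, yaw, gripper], ...]. A call has 1 to 8 rows; each row is the pose to reach, as a shift and turn from the pose commanded when the call began, along the tool's axes at that moment; what a row does not reach only later rows make up. A row lasts 1/10 s, in which the tool goes at most 50 mm and 8.59 degrees, less where a joint would pass 70% of its speed; a pose out of reach is approached as far as the arm can. A call with a gripper value outside its range is refused whole. The fingers move at their own pace and stop on an object; the grip force is fixed at half the most. Time passes only in rows, so rows that repeat a pose let the fingers close. It gives the time, the measured TCP pose, the force and the opening at its end, in the units of the state.
- status.read_state(): the state, without advancing time (a new reading comes with each control period).
- viewer.get_image(name): name is "scene" or "side" or "wrist"; returns a dict with "img" (420x560x3 uint8, red, green, blue), "vfov" (degrees; the focal length in pixels is half the picture's height over the tangent of half this angle, whatever the lens; pixels are square), "cx", "cy" (the principal point, pixels), "rvec" (rotation vector, rad) and "tvec" (3), from world to camera coordinates, as OpenCV has them; the wrist camera has in their place "tool_from_camera" (4x4, takes a point from camera to tool coordinates, whose origin is the TCP and whose axes are the flange's). Camera axes: x right, y down, z forward; pixel columns grow to the right and rows downward; lengths in mm; the calibration is good to about 2 mm. A picture is of the moment at which its call begins: read the wrist's pose just before it. There is no depth.
- order.finish_job(): hands the job in, once; it reports no verdict.
The state is a dict: "clock": time; "qpos": joint angles; "qd": joint speeds; "tau": joint torques, N m; "eef_pos": TCP position; "tool_rot": TCP orientation; "force": force on the tool from outside, world axes, zero at the start; "torque": the same for the moment, N m; "width": finger opening in mm.
Only numpy, scipy, OpenCV 4.12 (cv2) and the standard library are available. Lean on these libraries where they do the work, as an engineer would, in place of code of your own. Each camera call takes 0.05 s, during which the arm holds its last target. There are 200 camera calls.

TASK

The timer knob has come off the resin curing lamp. Put it back on the lamp's flat-sided spindle: press it only lightly and turn it slowly until it drops fully home, flush on the lamp's panel, then turn it, still home, until its pointer line stands at the dial's one long mark, and let go. Never force it down, and leave the other things on the bench where they are.

Things in the scene. Friction and masses are not known exactly. Their poses are not given: they have to be found in the camera images.
- knob: Loose black pointer knob standing upright on the worktop, 46 mm long (x -21 to +25), 30 wide, 38 tall, about 100 g. Grip it by the two parallel upright flats, y = +-15, x -18 to +17. Origin: on the bore's axis at the underside; +x along the pointer (wedge-shaped nose, white line on top); z up. Home = its origin at the dial's origin, underside on the panel.
- knob_bore (a point): Mouth of the knob's bore, same point as its origin, opening downward: a lead-in 24 mm across and 3 mm deep, then a slot 22 mm long (along the POINTER, the knob's x) and 9 mm wide, to 22 mm deep in all; 1 mm clearance round the spindle. The knob drops only when its pointer stands within about 6 degrees of the spindle's long way.
- knob_pointer (a point): Tip of the knob's pointer, 25 mm from the bore's axis along the knob's +x, at the top (38 mm above the underside).
- curing_lamp: Resin curing lamp, grey housing fixed to the bench, 180 (x) by 150 (y) by 45 mm; its flat top is the panel. The far part (x +25 to +90) is a raised chamber with amber window, 83 mm high. Origin: centre of the underside. More than 25 N between knob and lamp before the knob is home does damage.
- dial: Round aluminium dial, 88 mm across, on the lamp's panel. Origin: on the spindle's axis at panel height, 45 mm over the worktop; z up; +x points to the one long mark (28 to 41 mm from the axis; the short ticks are 28 degrees apart). The long mark lies 1.1 rad clockwise (seen from above) of the lamp's +x.
- shaft_end (a point): Centre of the top of the steel spindle, 20 mm above the dial's origin: a round of 20 mm with two flats, 7 mm thick over them. How it is turned is not reported: its long way lies 0.5 to 1.9 rad counter-clockwise of the long mark. Turned wrongly, the knob rests on this end, 17 mm above home. The spindle is stiff (0.2 N m): a lightly pressed knob slips round on it; once home they turn together.
- ring_stand: Bystander: white round ring stand with a peg on top, 49 mm across, 32 mm tall; origin at the centre of its underside. Leave it.
- wire_spool: Bystander: spool of yellow wire, 43 mm across, 22 mm tall; origin at the centre of its underside. Leave it.
- clay_pendant: Bystander: pink scalloped clay pendant, 33 mm across, 5 mm thick; origin at the centre of its underside. Leave it.
Mind the look-alikes: they are no part of the job. What is shaped like the knob but green or purple is not meant.

How it is judged (in metres and radians):
On the way:
1. the knob is fully home on the spindle: underside on the panel, upright (horizontal distance between knob and dial below 0.004 m and z of knob in the frame of dial below 0.0025 m and angle between knob's own z axis and vertical below 0.08 rad), for 0.2 s.
At the end, for the whole second after the job is handed in: The knob sits fully home on the spindle (axis within 4 mm of the spindle's, underside within 2.5 mm of the panel, upright within 0.08 rad), its pointer within 0.16 rad of the dial's long mark, released and at rest (all of step 1 and z of knob in the frame of dial above -0.003 m and angle between the x axis of knob and the x axis of dial, either way round below 0.16 rad and x of knob_pointer in the frame of dial above 0 m and linear speed of knob below 0.02 m/s); the robot touches nothing.
It fails at once if the knob is forced: more than 25 N between the knob and the lamp while the knob is not yet home (contact force between knob and curing_lamp above 25 N and z of knob in the frame of dial above 0.004 m).
It fails at once if a bystander is moved by more than 30 mm (distance of any of ring_stand, wire_spool, clay_pendant from where it was at the start of the episode above 0.03 m).
It also fails if it takes over 64 s, if anything falls off the work surface, if the arm or the gripper's body presses on something with over 40 N, if the wrist force passes 120 N, or if a joint passes its speed limit or range.

## Working session

There is one attempt and no reset: what is moved stays moved. The work goes in short steps, Python scripts to look and compute and a tool call to move; the robot and the scene stay as the last step left them, time stands still between calls to the robot, and variables do not carry over. Pictures are saved under pics/ and viewed, about 8 in all and at most 12, crops included, and the job is handed in when it is done.

Besides the shell and the picture viewer there is one more tool, called after ">>>" by a JSON object that holds its "name" and its "arguments", one argument or row to a line. play_rows: Moves the arm, as the interface text tells. Its arguments: {"type":"object","properties":{"series":{"type":"array","items":{"type":"array","items":{"type":"number"}}}},"required":["series"]}

```bash
mkdir -p pics; cat > h.py <<'E'
import numpy as np, cv2
from scipy.spatial.transform import Rotation as R
from cell import status, viewer, order, ctrl
def grab(n,fn=None):
    s=status.read_state(); d=viewer.get_image(n); 
    if fn: cv2.imwrite('pics/'+fn,d['img'][:,:,::-1])
    h,w=d['img'].shape[:2]; f=h/2/np.tan(np.radians(d['vfov'])/2)
    if 'rvec' in d:
        Rm=cv2.Rodrigues(np.array(d['rvec'],float))[0].T; c=-Rm@np.array(d['tvec'],float).ravel()
    else:
        T=np.array(d['tool_from_camera']); Rt=R.from_euler('xyz',s['tool_rot']).as_matrix()
        Rm=Rt@T[:3,:3]; c=Rt@T[:3,3]+np.array(s['eef_pos'])
    return dict(img=d['img'],f=f,cx=d['cx'],cy=d['cy'],R=Rm,c=c,s=s)
def ray(v,p,z):
    r=v['R']@np.array([(p[0]-v['cx'])/v['f'],(p[1]-v['cy'])/v['f'],1.]); return v['c']+r*(z-v['c'][2])/r[2]
def proj(v,P):
    q=v['R'].T@(np.array(P,float)-v['c']); return q[:2]/q[2]*v['f']+[v['cx'],v['cy']]
E
python3 - <<'E'
from h import *
print(status.read_state(),ctrl.tip_reach)
vs=[grab(n) for n in ('scene','side','wrist')]
for v in vs: print(v['c'],v['f'],v['R'][:,2])
for n,v in zip(('scene','side','wrist'),vs):cv2.imwrite(f'pics/{n}0.png',v['img'][:,:,::-1])
E
```

```text
{'clock': 0.0, 'qpos': array([ 1.09923525,  0.62931495,  0.03844345,  1.51839135, -0.02702341,
        0.99630781, -0.02003835]), 'qd': array([-2.11238394e-03, -1.56401327e-03,  2.01591566e-03, -4.63939587e-04,
       -5.32383528e-05,  2.34719818e-03,  9.58448037e-04]), 'tau': array([-1.73804779e-04, -5.63400364e+01,  1.22592911e+00, -1.93439752e+01,
        1.08880940e-02,  1.04703259e-02, -2.09284093e-05]), 'eef_pos': array([ 256.35472334, -596.64039133,  241.40183653]), 'tool_rot': array([-3.13968898e+00,  5.42613165e-06,  4.05708258e-01]), 'force': array([ 0.10092716, -0.2406841 ,  0.22915158]), 'torque': array([ 0.00811492, -0.0142828 ,  0.03043403]), 'width': 85.16642946681003} 11.0
[-105.03002274  415.24709352  438.25216438] 424.5456781484261 [ 0.74151961 -0.54362871 -0.39321304]
[ 368.96296578 -779.76382799  653.41165532] 434.98169316085176 [ 0.19447443  0.74354428 -0.63978247]
[ 330.7685755  -565.54695986  372.79934676] 346.257057315786 [-0.29131421 -0.12372446 -0.94859279]
```

View pics/scene0.png

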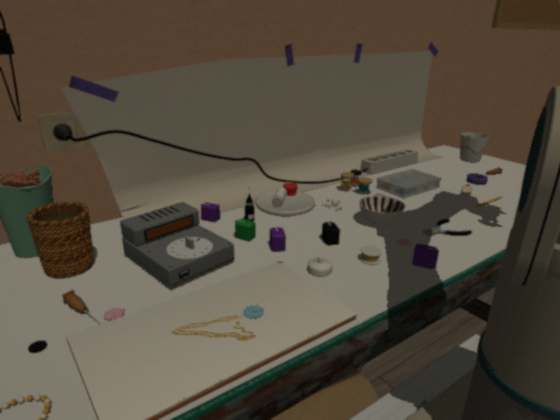

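View pics/side0.png

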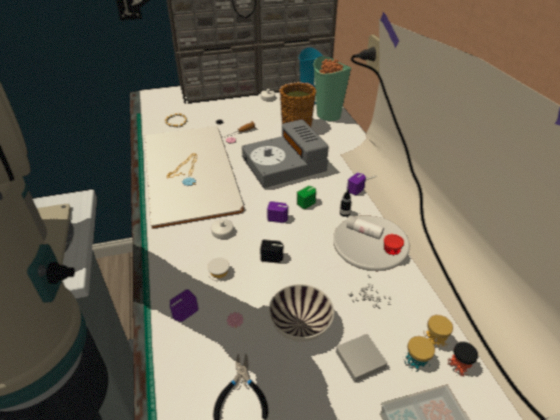

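The scene view shows these knob-shaped things:
- Black: scene (330,232), side (272,250).
- Purple: scene (277,238), (426,256) and (210,212).
- Green: scene (245,229).

The black one is the knob described. The lamp is at scene (178,240) and side (285,152). I'll enlarge the knob and the dial to confirm.

```bash
python3 - <<'E'
from h import *
v={n:grab(n) for n in('scene','side')}
def crop(n,x,y,w,h,k=None):
    c=v[n]['img'][y:y+h,x:x+w,::-1]; c=cv2.resize(c,(400,300),interpolation=cv2.INTER_CUBIC); return np.clip(c.astype(float)*1.8,0,255).astype(np.uint8)
o=np.vstack([np.hstack([crop('scene',300,210,60,45),crop('side',242,228,60,45)]),np.hstack([crop('scene',140,210,100,75),crop('side',228,125,80,60)])])
cv2.imwrite('pics/crops.png',o)
print('knob',ray(v['scene'],(330,227),38),ray(v['side'],(271,244),38))
print('dial',ray(v['scene'],(190,248),45),ray(v['side'],(267,155),45))
for n in v:
    i=v[n]['img'].astype(int); print(n,ray(v[n],{'scene':(320,266),'side':(222,229)}[n],20),ray(v[n],{'scene':(371,255),'side':(219,268)}[n],15))
E
```

```text
knob [ 510.42020623 -172.21723105   38.        ] [ 515.08826948 -180.66632538   38.        ]
dial [581.02641043 126.95354725  45.        ] [582.43325138 123.14583269  45.        ]
scene [418.69931821 -65.38507648  20.        ] [ 399.16883888 -186.05181881   15.        ]
side [429.57306456 -92.21974888  20.        ] [ 406.0664818  -195.88539408   15.        ]
```

View pics/crops.png

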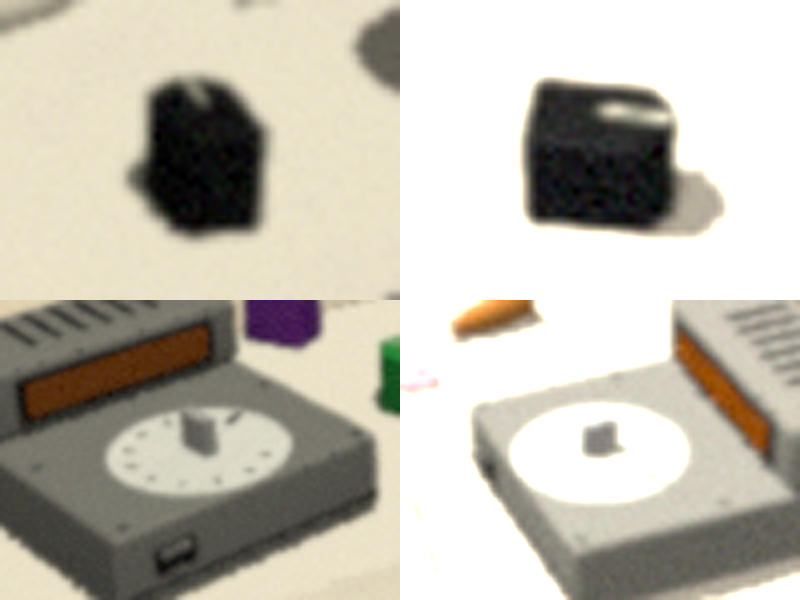

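```bash
cat >> h.py <<'E'
def delta(target,yaw=None,s=None):
    s=s or status.read_state(); Rt=R.from_euler('xyz',s['tool_rot']).as_matrix()
    d=Rt.T@(np.array(target)-s['eef_pos'])/10
    # positive tool-z turn = negative world yaw (tool down)
    return d.round(2), None if yaw is None else [round(np.degrees(-(yaw-s['tool_rot'][2]+o)),1) for o in (0,np.pi,-np.pi)]
E
python3 - <<'E'
from h import *
v={n:grab(n) for n in('scene','side')}
a=ray(v['side'],(271.2,244),38);b=ray(v['side'],(282.2,245.5),38);print('line',a,b,np.arctan2(*(b-a)[1::-1]))
a=ray(v['scene'],(328.3,222.3),38);b=ray(v['scene'],(331,225.5),38);print('line',a,b,np.arctan2(*(b-a)[1::-1]))
for n in v:
    g=cv2.cvtColor(v[n]['img'],cv2.COLOR_RGB2GRAY)
    p=(330,235) if n=='scene' else (272,250)
    m=(g<25).astype(np.uint8); k,l,st,c=cv2.connectedComponentsWithStats(m); i=l[p[1],p[0]]; print(n,i,st[i],c[i])
    m=((g>(110 if n=='scene' else 150))*255).astype(np.uint8); q=(190,247) if n=='scene' else (267,155)
    for t in (90,110,130,150,170,190):
        for ct in cv2.findContours(((g>t)*255).astype(np.uint8),cv2.RETR_EXTERNAL,cv2.CHAIN_APPROX_NONE)[0]:
            if len(ct)>20 and cv2.pointPolygonTest(ct,q,True)>-4 and cv2.contourArea(ct)<3000:
                e=cv2.fitEllipse(cv2.convexHull(ct)); print(n,t,e,ray(v[n],e[0],45))
a=ray(v['scene'],(197,240.8),45);b=ray(v['scene'],(200.5,238),45);print('mark',a,b)
print(delta([512,-178,200],0))
E
```

```text
line [ 515.4734794  -180.77010791   38.        ] [ 535.53530224 -190.5261876    38.        ] -0.4526282776898966
line [ 530.98616144 -185.62016568   38.        ] [ 514.95843133 -179.27227883   38.        ] 2.7644904528569523
scene 59 [322 223  17  21 282] [329.89361702 233.78368794]
scene 110 ((189.08140563964844, 247.6483612060547), (19.3558349609375, 44.63981246948242), 84.75907135009766) [583.3329449  127.80636548  45.        ]
side 0 [     0      0    560    420 227398] [285.56510611 207.9131039 ]
side 130 ((267.4996643066406, 155.16329956054688), (20.57948112487793, 35.73420715332031), 89.01296997070312) [583.47399936 122.08697875  45.        ]
side 150 ((267.468994140625, 155.16380310058594), (19.34381103515625, 34.828365325927734), 89.12481689453125) [583.3984768  122.10510321  45.        ]
side 170 ((267.4013366699219, 155.1236114501953), (18.436582565307617, 33.549903869628906), 88.08038330078125) [583.27765225 122.32887083  45.        ]
side 190 ((267.4903564453125, 155.18264770507812), (16.963977813720703, 32.08885955810547), 88.53875732421875) [583.42979603 122.0070842   45.        ]
mark [600.98479108 102.62213699  45.        ] [608.24155709  91.40868252  45.        ]
(array([ 40.01, -28.42,   4.22]), [np.float64(23.3), np.float64(-156.7), np.float64(203.3)])
```

>>> {"name": "play_rows", "arguments": {
  "series": [
    [10,-7,0,12,0],
    [20,-14,0,24,0],
    [30,-21,2,36,0],
    [40,-28.4,6.2,47,0],
    [40,-28.4,6.2,47,0],
    [40,-28.4,6.2,47,0],
    [40,-28.4,6.2,47,0],
    [40,-28.4,6.2,47,0]
  ]
}}

```text
clock: 1.15
eef_pos: [464.2, -257.2, 196.4]
tool_rot: [3.142, -0.001, -0.414]
force: [1.3, -0.4, -0.2]
width: 85.3
```

>>> {"name": "play_rows", "arguments": {
  "series": [
    [0,0,0,0,0],
    [0,0,0,0,0],
    [0,0,0,0,0]
  ]
}}

```text
clock: 1.45
eef_pos: [462.7, -260.3, 196.7]
tool_rot: [3.141, -0.001, -0.416]
force: [-0.2, 0.5, -0.5]
width: 85.5
```

```bash
python3 - <<'E'
from h import *
v=grab('wrist','w1.png');s=v['s'];print(s['eef_pos'],s['tool_rot'],s['qpos'],s['clock'],s['force'])
g=cv2.cvtColor(v['img'],cv2.COLOR_RGB2GRAY); print(proj(v,[512,-178,38]))
E
```

```text
[ 462.70325009 -260.26767898  196.72623377] [ 3.14065060e+00 -5.10654349e-04 -4.15952535e-01] [ 0.28586942  0.53081833  0.25591371  1.90469515 -0.19221821  0.72904161
 -1.33488291] 1.45 [-0.21014966  0.53027681 -0.53940207]
[165.33701614 179.37593174]
```

View pics/w1.png

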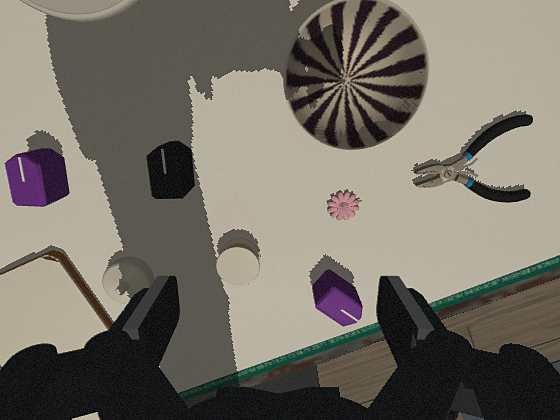

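The wrist view shows the black knob at about (170,170) with its white line from (163,150) to (166,173). The ring stand is at (128,280), the spool at (238,263) and the pendant at (343,205). Next I'll measure the knob.

```bash
python3 - <<'E'
from h import *
v=grab('wrist');g=cv2.cvtColor(v['img'],cv2.COLOR_RGB2GRAY)
m=np.zeros_like(g); m[145:182,156:174]=255; m&=((g>70)*255).astype(np.uint8)
ys,xs=np.nonzero(m); print(len(xs),xs.min(),xs.max(),ys.min(),ys.max())
l=cv2.fitLine(np.c_[xs,ys].astype(np.float32),cv2.DIST_L2,0,.01,.01).ravel()
p=[ray(v,(l[2]+l[0]/l[1]*(y-l[3]),y),38) for y in (ys.min(),ys.max())]; print(p)
d=p[0]-p[1]; print('yaw',np.arctan2(d[1],d[0]))
print(np.array2string(g[136:204:2,142:200:2],max_line_width=200,threshold=9999))
E
```

```text
59 156 165 145 173
[array([ 539.39054405, -188.52754164,   38.        ]), array([ 516.96348908, -180.66691899,   38.        ])]
yaw -0.3371177968801255
[[ 87  88  86  90  87  87  88  91  89  85  90  89  86  87  90  87  88  85  87  90  87  89  89  87  88  65 183 176 176]
 [ 90  88  87  90  88  88  87  86  86  88  87  89  85  87  89  86  91  87  85  87  89  87  89  88  83 182 178 179 175]
 [ 87  88  86  87  89  89  87  89  90  88  86  86  91  94 101 101 100  99  93  90  90  91  90  91  79 184 176 176 177]
 [ 86  87  87  89  90  87  87  88  89  85  89  96  63  12  12   5   8   9   5  54  93  90  88  91  83 178 177 174 176]
 [ 88  92  85  88  86  91  89  92  89  96  27  19   5  17  12  24  16   7  23  20   8  93  92  87  85  73 177 176 174]
 [ 87  88  87  89  87  86  88  96  34   7  24   8  17  12  16  11  12  13  23  12  14   3  35  94  83 192 177 176 180]
 [ 88  88  90  86  89  89  60  16  18  11  12  12  17  16  17  24  20  14  22  32   7  13  16  21  83 182 177 175 177]
 [ 90  84  90  88  89  63  21  20   4  58  98  10  15  18  23   6   9  13  17  24  12  14  24  22   0 188 176 176 1
[... 2398 characters left out ...]
 86  78  12  23  16   8  16  29  13  22  14  16  12  18  18  21  18  17  12   1  90  89  91  88  88  90]
 [ 90  89  88  88  97   8  15  19  10  14  17  16  21  16  24  17  23  28   7  16  19  15  92  89  89  89  86  91  87]
 [ 86  89  89  85  94  30  12  22  16  18  18  12  18  15  19  11   5  11  25  18  23  73  91  88  88  88  91  86  89]
 [ 88  93  88  88  87  95  57   1   0   2   3   6   1  25  28  19  24  34  28  52  46  91  85  86  89  88  91  88  88]
 [ 90  91  90  89  87  91  93  91  91  88  91  90  90  91  92  90  89  92  92  90  90  88  88  88  92  86  89  85  86]
 [ 87  89  86  87  91  89  90  89  88  85  87  88  91  91  88  92  87  91  88  87  89  87  89  86  90  88  91  87  89]]
```

```bash
python3 - <<'E'
from h import *
v=grab('wrist')
a,b=ray(v,(161.7,149.5),38),ray(v,(164.4,173),38); d=a-b; u=d/np.linalg.norm(d)
print(a,b,np.linalg.norm(d),np.arctan2(d[1],d[0]))
e1,e2=ray(v,(146,157),38),ray(v,(149.5,184),38);d2=e1-e2;print('edge',e1,e2,np.arctan2(d2[1],d2[0]))
n=np.array([-u[1],u[0],0]); print('edge offset',(e1-a)@n,(e2-a)@n,'edge along from a',(e1-a)@u)
yaw=np.arctan2(d[1],d[0]); c=b  # provisional
print(delta([*(a-u*22)[:2],170],yaw))
E
```

```text
[ 535.30867378 -188.49566337   38.        ] [ 516.97606218 -180.59065992   38.        ] 19.9643113537372 -0.40710950203983476
edge [ 535.17535686 -173.29565109   38.        ] [ 513.754552   -164.04861019   38.        ] -0.40751927880741995
edge offset 13.904914923951328 13.914475628177037 edge along from a -6.140967986328928
(array([ 1.53, -9.53,  2.67]), [np.float64(-0.6), np.float64(-180.6), np.float64(179.4)])
```

>>> {"name": "play_rows", "arguments": {
  "series": [
    [0.7,-4,1,-8.5,0],
    [1.4,-8,2,-17,0],
    [1.4,-9.5,2.7,-25.5,0],
    [1.4,-9.5,2.7,-34,0],
    [1.4,-9.5,2.7,-42.5,0],
    [1.4,-9.5,2.7,-51,0],
    [1.4,-9.5,2.7,-59.5,0],
    [1.4,-9.5,2.7,-68,0]
  ]
}}

```text
clock: 2.4
eef_pos: [513.9, -179.2, 169.6]
tool_rot: [3.141, 0.0, 0.776]
force: [0.8, 0.2, 1.1]
width: 85.7
```

>>> {"name": "play_rows", "arguments": {
  "series": [
    [0,0,0,-8.5,0],
    [0,0,0,-17,0],
    [0,0,0,-25.5,0],
    [0,0,0,-34,0],
    [0,0,0,-42.5,0],
    [0,0,0,-51,0],
    [0,0,0,-59.5,0],
    [0,0,0,-68,0]
  ]
}}

```text
clock: 3.2
eef_pos: [513.8, -179.4, 169.6]
tool_rot: [-3.141, 0.001, 1.962]
force: [-1.0, -0.5, 0.6]
width: 85.4
```

>>> {"name": "play_rows", "arguments": {
  "series": [
    [0,0,0,-8.5,0],
    [0,0,0,-17,0],
    [0,0,0,-25.5,0],
    [0,0,0,-34,0],
    [0,0,0,-42.5,0],
    [0,0,0,-44.5,0],
    [0,0,0,-44.5,0]
  ]
}}

```text
clock: 3.9
eef_pos: [513.9, -178.8, 169.4]
tool_rot: [-3.142, -0.0, 2.732]
force: [0.4, 0.1, 0.4]
width: 85.1
```

```bash
python3 - <<'E'
from h import *
v=grab('wrist','w2.png');s=v['s'];print(s['eef_pos'],s['tool_rot'],s['qpos'],s['clock'])
print(proj(v,[535.3,-188.5,38]),proj(v,[514.2,-179.4,38]),delta([514.2,-179.4,21],-.407))
E
```

```text
[ 513.87803168 -178.84251383  169.36663079] [-3.14151718e+00 -9.94571937e-05  2.73164650e+00] [ 0.70455877  0.65036923 -0.65231532  1.87681597  0.53944589  0.79751856
  0.92306569] 3.9
[278.26493706 229.81942141] [278.22371796 202.89444377] (array([-0.06, -0.07, 14.84]), [np.float64(179.8), np.float64(-0.2), np.float64(359.8)])
```

View pics/w2.png

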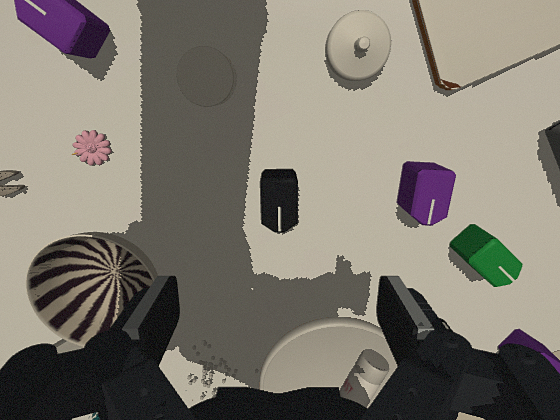

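The wrist view from the far side shows the knob at (279,203) with its line end at (280,231), about 1 px from the prediction. I'll descend and grip.

>>> {"name": "play_rows", "arguments": {
  "series": [
    [-0.1,-0.1,4,0,0],
    [-0.1,-0.1,8,0,0],
    [-0.1,-0.1,12,0,0],
    [-0.1,-0.1,14.8,0,0],
    [-0.1,-0.1,14.8,0,0],
    [-0.1,-0.1,14.8,0,1],
    [-0.1,-0.1,14.8,0,1],
    [-0.1,-0.1,14.8,0,1]
  ]
}}

```text
clock: 4.75
eef_pos: [516.0, -179.5, 23.2]
tool_rot: [3.141, 0.003, 2.735]
force: [0.4, -1.1, -0.1]
width: 43.9
```

>>> {"name": "play_rows", "arguments": {
  "series": [
    [0,0,0,0,1],
    [0,0,0,0,1],
    [0,0,0,0,1],
    [0,0,0,0,1],
    [0,0,0,0,1]
  ]
}}

```text
clock: 5.25
eef_pos: [515.8, -179.5, 23.0]
tool_rot: [-3.142, 0.003, 2.735]
force: [-1.1, -0.1, 7.1]
width: 29.0
```

>>> {"name": "play_rows", "arguments": {
  "series": [
    [0,0,-3,0,1],
    [0,0,-8,0,1],
    [0,0,-13,0,1],
    [0,0,-14,0,1],
    [0,0,-14,0,1]
  ]
}}

```text
clock: 5.75
eef_pos: [515.9, -179.7, 163.8]
tool_rot: [-3.142, 0.005, 2.735]
force: [-0.2, 0.4, -1.7]
width: 29.1
```

```bash
python3 - <<'E'
from h import *
s=status.read_state();print(s['eef_pos'],s['tool_rot'],s['width'],s['force'],s['clock'])
v=grab('side');w=grab('wrist')
c1=cv2.resize(v['img'][150:300,190:340],(400,400)); c2=cv2.resize(w['img'][220:420,140:420],(400,400*200//280)); c2=np.vstack([c2,np.zeros((400-c2.shape[0],400,3),np.uint8)])
cv2.imwrite('pics/g.png',np.clip(np.hstack([c1,c2])[:,:,::-1]*1.4,0,255).astype(np.uint8))
print(delta([583.4,124,170],0+np.pi))
E
```

```text
[ 515.949442   -179.70490294  163.77224387] [-3.14150978  0.00495939  2.73491984] 29.08360262808182 [-0.19586867  0.39000195 -1.72787179] 5.75
(array([ 5.6 , 30.62, -0.95]), [np.float64(-23.3), np.float64(-203.3), np.float64(156.7)])
```

View pics/g.png

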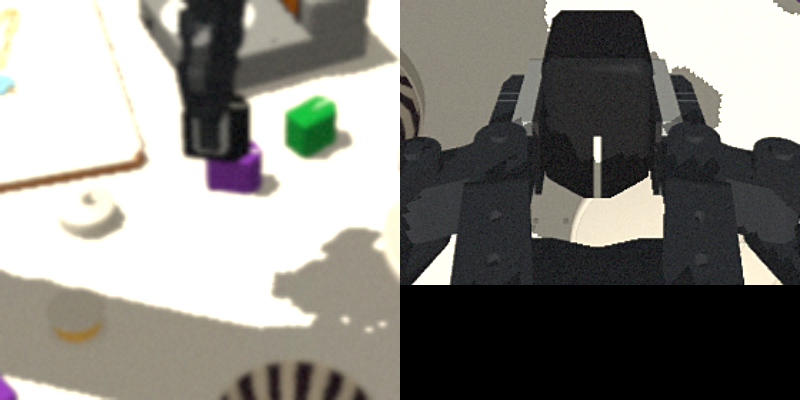

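The knob is held square between the pads. In the wrist view its line runs from (278,316) to its nose at (279,358), and its back top edge is at about y=262. The green and purple look-alikes are undisturbed. Now I'll move to hover over the dial.

>>> {"name": "play_rows", "arguments": {
  "series": [
    [0.8,4,-2,-4,1],
    [1.6,8,-3.7,-8,1],
    [2.4,12,-3.7,-12,1],
    [3.2,16.5,-3.7,-16,1],
    [4,21,-3.7,-20,1],
    [4.8,25.5,-3.7,-23,1],
    [5.6,29,-3.7,-23,1],
    [5.6,30.6,-3.7,-23,1]
  ]
}}

```text
clock: 6.65
eef_pos: [582.6, 129.1, 196.4]
tool_rot: [3.139, -0.004, -3.14]
force: [0.1, 0.4, -1.7]
width: 28.7
```

>>> {"name": "play_rows", "arguments": {
  "series": [
    [0,0,0,0,1],
    [0,0,0,0,1],
    [0,0,0,0,1]
  ]
}}

```text
clock: 6.95
eef_pos: [583.7, 121.5, 197.4]
tool_rot: [-3.139, -0.002, 3.135]
force: [1.4, -0.2, -1.3]
width: 28.7
```

```bash
python3 - <<'E'
from h import *
v=grab('wrist','w3.png');s=v['s'];print(s['eef_pos'],s['tool_rot'],s['qpos'],s['clock'],s['force'])
print(proj(v,[583.4,124,45]),proj(v,[583.4,124,65]))
Rt=R.from_euler('xyz',s['tool_rot']).as_matrix()
for p in [(278.3,357.9),(278,316),(278,262)]:
    q=ray(v,p,s['eef_pos'][2]+15); print(p,Rt.T@(q-s['eef_pos']))
E
```

```text
[583.7279164  121.49545268 197.39322077] [-3.13923430e+00 -1.89784312e-03  3.13450292e+00] [ 0.20066313  0.70701216 -0.75596729  1.70471124  0.57356265  0.96740855
  0.78973971] 6.95 [ 1.35838698 -0.21644987 -1.2822849 ]
[281.85329579 195.31319034] [282.07310348 202.18946172]
(278.3, 357.9) [-21.64943553  -0.36331958 -15.04029929]
(278, 316) [ -1.40482355  -0.50936384 -15.00153361]
(278, 262) [ 22.17977669  -0.5353709  -14.95671223]
```

View pics/w3.png

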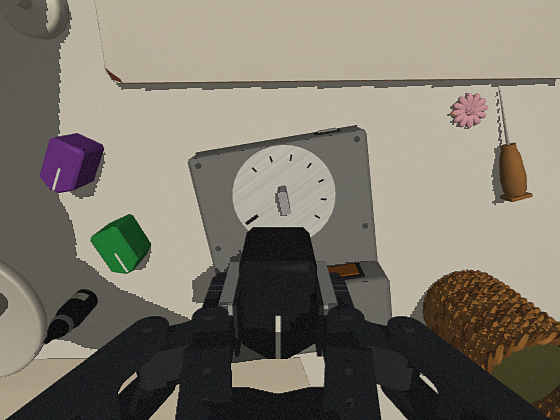

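The wrist view shows the dial around (284,190), the spindle at (283,200) with its long way near image-vertical, and the long mark at (252,219). I'll measure these.

```bash
python3 - <<'E'
from h import *
v=grab('wrist');g=cv2.cvtColor(v['img'],cv2.COLOR_RGB2GRAY); print(v['s']['eef_pos'],v['s']['tool_rot'])
m=((g>120)*255).astype(np.uint8); m[228:]=0
best=[c for c in cv2.findContours(m,cv2.RETR_EXTERNAL,cv2.CHAIN_APPROX_NONE)[0] if cv2.pointPolygonTest(c,(262,185),False)>0][0]
pts=best[:,0][best[:,0][:,1]<222].astype(float)
P=np.array([ray(v,p,45)[:2] for p in pts])
A=np.c_[2*P,np.ones(len(P))]; x=np.linalg.lstsq(A,(P**2).sum(1),rcond=None)[0]
print('dial',x[:2],'r',np.sqrt(x[2]+x[0]**2+x[1]**2)); C=x[:2]
k,l,st,c=cv2.connectedComponentsWithStats((g[150:226,240:330]<75).astype(np.uint8))
for i in range(1,k):
    if 10<st[i,4]<500:
        ys,xs=np.nonzero(l==i); Q=np.array([ray(v,(a+240,b+150),45)[:2] for a,b in zip(xs,ys)])-C
        print(st[i],c[i]+[240,150],'r',np.hypot(*Q.mean(0)).round(1),'ang',np.arctan2(*Q.mean(0)[::-1]).round(3), np.hypot(*Q.T).min().round(1),np.hypot(*Q.T).max().round(1))
cv2.imwrite('pics/sp.png',cv2.resize(v['img'][170:226,255:311,::-1],(560,560),interpolation=cv2.INTER_NEAREST))
E
```

```text
[583.88376319 121.66361332 197.71679544] [-3.13969935e+00 -1.32125887e-03  3.13443004e+00]
dial [584.40028231 125.36650785] r 43.71211922858528
[ 5 64 13 10 42] [251.21428571 218.69047619] r 34.5 ang -0.94 28.4 40.8
```

View pics/sp.png

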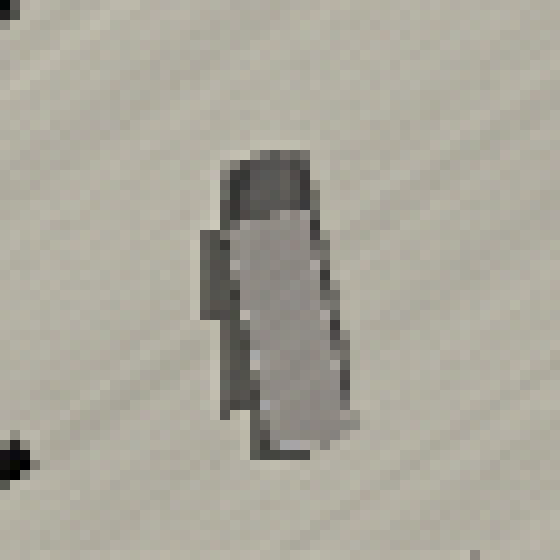

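```bash
python3 - <<'E'
from h import *
v=grab('wrist');s=v['s']
print(ray(v,(284.1,202.8),65)); a,b=ray(v,(282,191.5),65),ray(v,(286,214),65); print(np.linalg.norm(b-a),np.arctan2(*(b-a)[1::-1]))
a,b=ray(v,(278.5,193),65),ray(v,(281.5,214),65); print(np.arctan2(*(b-a)[1::-1]))
print(s['eef_pos'],s['tool_rot'],s['force'])
E
```

```text
[584.53949871 126.23631833  65.        ]
19.102028012317152 0.16765243388826898
0.1314527089186395
[584.01348532 121.98550455 198.00440985] [-3.14016358e+00 -7.98314805e-04  3.13457985e+00] [ 0.22123779  0.38882339 -0.10812713]
```

```bash
python3 -c "
from h import *
print(delta([586.4,126.5,97],3.2966))"
```

```text
(array([-0.23,  0.43, 10.12]), [np.float64(-9.3), np.float64(-189.3), np.float64(170.7)])
```

>>> {"name": "play_rows", "arguments": {
  "series": [
    [-0.23,0.43,3,-5,1],
    [-0.23,0.43,6,-9.3,1],
    [-0.23,0.43,8.5,-9.3,1],
    [-0.23,0.43,10.1,-9.3,1],
    [-0.23,0.43,10.1,-9.3,1],
    [-0.23,0.43,10.1,-9.3,1],
    [-0.23,0.43,10.1,-9.3,1]
  ]
}}

```text
clock: 7.8
eef_pos: [587.5, 128.9, 98.9]
tool_rot: [3.141, 0.003, -2.984]
force: [0.7, -0.4, -0.7]
width: 29.2
```

```bash
python3 - <<'E'
from h import *
s=status.read_state();print(s['eef_pos'],s['tool_rot'],s['force'],s['torque'],s['qpos'][6],delta([586.4,126.5,88],3.2966))
v=grab('scene');w=grab('side')
o=np.hstack([cv2.resize(v['img'][195:285,140:240],(400,360),interpolation=3),cv2.resize(w['img'][110:182,227:307],(400,360),interpolation=3)])
cv2.imwrite('pics/near.png',np.clip(o[:,:,::-1]*1.5,0,255).astype(np.uint8))
E
```

```text
[587.45078618 128.94228034  98.93494633] [ 3.14120848e+00  2.63866781e-03 -2.98391529e+00] [ 0.68135231 -0.44903608 -0.70416615] [-0.04434879  0.02782678 -0.02082253] 0.820047777244989 (array([ 0.15, -0.23,  1.09]), [np.float64(-359.8), np.float64(-539.8), np.float64(-179.8)])
```

View pics/near.png

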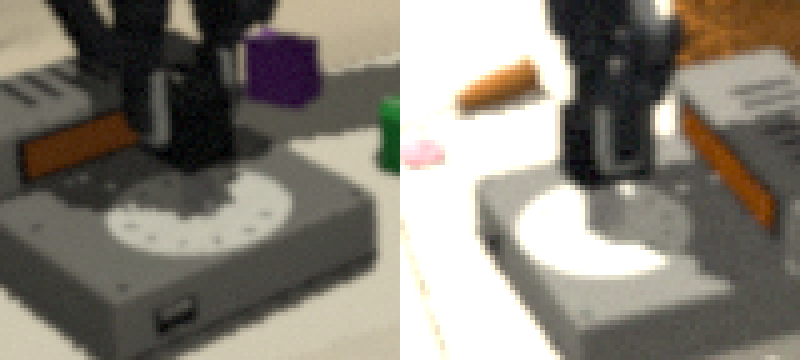

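The knob hovers just above the spindle in both views. I'll correct the 2 mm offset and lower gently.

>>> {"name": "play_rows", "arguments": {
  "series": [
    [0.15,-0.23,0,0,1],
    [0.15,-0.23,0.4,0,1],
    [0.15,-0.23,0.8,0,1],
    [0.15,-0.23,0.8,0,1],
    [0.15,-0.23,0.8,0,1],
    [0.15,-0.23,0.8,0,1]
  ]
}}

```text
clock: 8.5
eef_pos: [585.4, 126.2, 89.4]
tool_rot: [3.141, 0.0, -2.984]
force: [0.6, -0.0, -0.9]
width: 28.6
```

>>> {"name": "play_rows", "arguments": {
  "series": [
    [0,0,0.2,0,1],
    [0,0,0.4,0,1],
    [0,0,0.5,0,1],
    [0,0,0.5,0,1]
  ]
}}

```text
clock: 8.9
eef_pos: [585.2, 125.9, 84.2]
tool_rot: [-3.141, -0.0, -2.984]
force: [-0.3, -0.2, -0.6]
width: 29.4
```

>>> {"name": "play_rows", "arguments": {
  "series": [
    [-0.06,0,0.1,0,1],
    [-0.06,0,0.2,0,1],
    [-0.06,0,0.2,0,1],
    [-0.06,0,0.2,0,1]
  ]
}}

```text
clock: 9.3
eef_pos: [585.9, 126.1, 82.4]
tool_rot: [3.142, 0.0, -2.984]
force: [-0.5, 0.0, -2.1]
width: 28.9
```

>>> {"name": "play_rows", "arguments": {
  "series": [
    [0,0,0.1,0,1],
    [0,0,0.2,0,1],
    [0,0,0.2,0,1]
  ]
}}

```text
clock: 9.6
eef_pos: [585.8, 126.0, 80.3]
tool_rot: [-3.142, -0.0, -2.984]
force: [0.2, -0.0, -1.7]
width: 28.8
```

It's below the rest height with no contact force, so the slot is engaging. I'll continue in small steps.

>>> {"name": "play_rows", "arguments": {
  "series": [
    [0,0,0.15,0,1],
    [0,0,0.3,0,1],
    [0,0,0.4,0,1],
    [0,0,0.4,0,1]
  ]
}}

```text
clock: 10.0
eef_pos: [585.8, 126.1, 76.2]
tool_rot: [-3.142, -0.0, -2.984]
force: [0.4, -0.2, -1.5]
width: 28.7
```

>>> {"name": "play_rows", "arguments": {
  "series": [
    [0,0,0.15,0,1],
    [0,0,0.3,0,1],
    [0,0,0.4,0,1],
    [0,0,0.4,0,1]
  ]
}}

```text
clock: 10.4
eef_pos: [585.8, 126.1, 72.2]
tool_rot: [-3.142, -0.0, -2.984]
force: [-0.2, -0.7, -1.1]
width: 28.8
```

>>> {"name": "play_rows", "arguments": {
  "series": [
    [0,0,0.1,0,1],
    [0,0,0.2,0,1],
    [0,0,0.3,0,1],
    [0,0,0.3,0,1]
  ]
}}

```text
clock: 10.8
eef_pos: [585.8, 126.0, 69.3]
tool_rot: [-3.142, -0.0, -2.984]
force: [0.4, -0.0, -1.0]
width: 29.0
```

>>> {"name": "play_rows", "arguments": {
  "series": [
    [0,0,0.05,0,1],
    [0,0,0.1,0,1],
    [0,0,0.1,0,1]
  ]
}}

```text
clock: 11.1
eef_pos: [585.9, 126.1, 68.4]
tool_rot: [-3.142, -0.0, -2.984]
force: [0.3, 0.5, -1.2]
width: 28.8
```

>>> {"name": "play_rows", "arguments": {
  "series": [
    [0,0,0.05,0,1],
    [0,0,0.05,0,1],
    [0,0,0.05,0,1]
  ]
}}

```text
clock: 11.4
eef_pos: [586.0, 126.1, 68.1]
tool_rot: [-3.142, 0.0, -2.984]
force: [-0.5, -0.7, 1.3]
width: 28.9
```

>>> {"name": "play_rows", "arguments": {
  "series": [
    [0,0,0.05,0,1],
    [0,0,0.05,0,1],
    [0,0,0.05,0,1]
  ]
}}

```text
clock: 11.7
eef_pos: [586.0, 126.1, 68.1]
tool_rot: [-3.141, 0.0, -2.984]
force: [-2.0, -2.1, 5.6]
width: 28.9
```

The knob is home: contact at z=68.1, as predicted, with a light 6 N. Now I'll turn clockwise by 63° about the knob's axis, which sits about 1.7 mm along tool +x.

>>> {"name": "play_rows", "arguments": {
  "series": [
    [0,-0.01,0,4,1],
    [0,-0.02,0,8,1],
    [0,-0.03,0,12,1],
    [0.01,-0.05,0,16,1],
    [0.01,-0.06,0,20,1],
    [0.01,-0.07,0,24,1],
    [0.02,-0.08,0,28,1],
    [0.02,-0.09,0,32,1]
  ]
}}

```text
clock: 12.5
eef_pos: [586.2, 125.6, 68.1]
tool_rot: [3.141, 0.001, 2.739]
force: [-1.7, -0.1, 3.1]
width: 29.2
```

```bash
python3 -c "
from h import *
s=status.read_state();print(s['eef_pos'],s['tool_rot'],s['force'],s['torque'],s['qpos'][6],s['width'])"
```

```text
[586.23302161 125.57706571  68.06932199] [3.14084464e+00 1.03298289e-03 2.73946271e+00] [-1.7385081  -0.13733139  3.11888822] [-0.04146155  0.18223168  0.25238782] 0.3434217773968568 29.188224410425132
```

>>> {"name": "play_rows", "arguments": {
  "series": [
    [0.01,-0.01,0,4,1],
    [0.01,-0.02,0,8,1],
    [0.01,-0.03,0,12,1],
    [0.02,-0.04,0,16,1],
    [0.02,-0.05,0,20,1],
    [0.02,-0.06,0,24,1],
    [0.02,-0.08,0,28,1],
    [0.02,-0.09,0,31,1]
  ]
}}

```text
clock: 13.3
eef_pos: [585.8, 125.0, 68.1]
tool_rot: [3.14, 0.0, 2.199]
force: [0.1, 0.5, 4.1]
width: 28.8
```

>>> {"name": "play_rows", "arguments": {
  "series": [
    [0,0,0,0,1],
    [0,0,0,0,1]
  ]
}}

```text
clock: 13.5
eef_pos: [585.8, 125.0, 68.1]
tool_rot: [3.14, 0.0, 2.202]
force: [-1.0, 0.8, 6.9]
width: 29.0
```

```bash
python3 -c "
from h import *
s=status.read_state();print(s['eef_pos'],s['tool_rot'],s['force'],s['torque'],s['qpos'][6],s['width'])"
```

```text
[585.76061086 125.03744037  68.08257656] [3.14022425e+00 2.59305762e-04 2.20172522e+00] [-0.98618752  0.80015973  6.90436338] [-0.01132886  0.09568827  0.0767429 ] -0.06455558605769171 28.977773659030543
```

>>> {"name": "play_rows", "arguments": {
  "series": [
    [0,0,0,0,0.55],
    [0,0,0,0,0.55],
    [0,0,0,0,0.55],
    [0,0,0,0,0.55],
    [0,0,0,0,0.55]
  ]
}}

```text
clock: 14.0
eef_pos: [585.3, 124.3, 67.3]
tool_rot: [-3.141, -0.0, 2.2]
force: [0.7, 0.9, -0.6]
width: 38.6
```

>>> {"name": "play_rows", "arguments": {
  "series": [
    [0,0,-1,0,0.55],
    [0,0,-3,0,0.55],
    [0,0,-6,0,0.55],
    [0,0,-10,0,0.55],
    [0,0,-14,0,0.55],
    [0,0,-14,0,0.55],
    [0,0,-14,0,0.55]
  ]
}}

```text
clock: 14.7
eef_pos: [585.9, 124.5, 209.1]
tool_rot: [3.139, 0.001, 2.2]
force: [-0.4, -0.8, -0.9]
width: 38.5
```

```bash
python3 - <<'E'
from h import *
v=grab('wrist','end.png');s=v['s'];print(s['eef_pos'],s['tool_rot'],s['force'],s['width'],s['clock'])
print(proj(v,[584.4,125.6,45]),proj(v,[584.4,125.6,83]))
E
```

```text
[585.86813565 124.46554428 209.0950178 ] [3.13916245e+00 1.43711699e-03 2.19980092e+00] [-0.43154884 -0.83025016 -0.91663969] 38.52609994123649 14.7
[277.51022979 188.57113538] [277.56694157 201.25145967]
```

View pics/end.png

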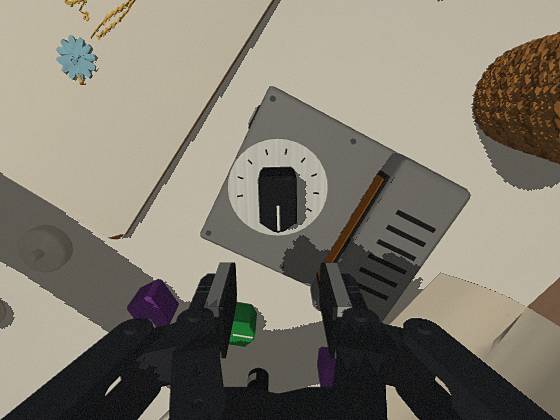

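```bash
python3 - <<'E'
from h import *
v=grab('wrist');g=cv2.cvtColor(v['img'],cv2.COLOR_RGB2GRAY)
ys,xs=np.nonzero(g[206:230,272:286]>90); ys+=206;xs+=272
l=cv2.fitLine(np.c_[xs,ys].astype(np.float32),cv2.DIST_L2,0,.01,.01).ravel()
a,b=[ray(v,(l[2]+l[0]/l[1]*(y-l[3]),y),83) for y in (ys.max(),ys.min())]; d=a-b
print(len(xs),a,b,'pointer yaw',np.arctan2(d[1],d[0]))
C=np.array([584.4,125.4]);k,lb,st,c=cv2.connectedComponentsWithStats((g[140:238,225:332]<85).astype(np.uint8))
for i in range(1,k):
    if 3<st[i,4]<120:
        q=ray(v,c[i]+[225,140],45)[:2]-C; r=np.hypot(*q)
        if 25<r<42: print('tick r',r.round(1),'deg from mark(-0.94):',np.degrees((np.arctan2(q[1],q[0])+.94)%(2*np.pi)).round(1),st[i,4])
E
```

```text
73 [597.95655692 107.85633903  83.        ] [585.99115602 122.87284732  83.        ] pointer yaw -0.8979995876518925
tick r 34.1 deg from mark(-0.94): 168.2 11
tick r 33.6 deg from mark(-0.94): 196.3 8
tick r 34.0 deg from mark(-0.94): 140.0 8
tick r 33.5 deg from mark(-0.94): 224.4 4
tick r 33.8 deg from mark(-0.94): 111.6 7
tick r 34.0 deg from mark(-0.94): 252.4 11
tick r 34.0 deg from mark(-0.94): 83.8 11
tick r 34.3 deg from mark(-0.94): 280.2 6
tick r 32.6 deg from mark(-0.94): 53.2 15
```

```bash
python3 -c "
from h import *
print(order.finish_job())"
```

```text
the job is handed in; nothing more can be done
None
```

The knob is back on the lamp's spindle, sitting home with its pointer at the long mark, and I've handed the job in. It took about 15 s of the 64 s; `finish_job` reports no verdict.

- **Fitting:** I gripped the black knob by its flats and lined the pointer up with the spindle's long way as measured in the wrist camera. Because it was already aligned, it slid down without the slow search turning. The measured wrist force stayed under about 7 N.
- **Home:** it stopped on the panel at tool height 68.1 mm, against about 68 mm predicted. It stayed at that height through the 63° clockwise turn to the mark.
- **Last picture:** after release, the knob's axis was about 0.5 mm from the spindle's. The pointer was at -0.90 rad and the long mark at -0.94 rad, so 0.04 rad off against the 0.16 allowed.
- **Long mark:** the knob hides it in that picture, so its direction comes from before fitting. The visible ticks agreed with it to within about a degree.
- **Bystanders:** the gripper is clear above the lamp. I did not re-measure the ring stand, spool or pendant at the end, but the arm never came near them with the gripper low.

No check failed or disagreed.

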